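Lock the sample changer's turntable

TASK

Lock the turntable of the titration sample changer before it is carried away: with a fingertip push the disc round by its upright finger post until the long slot in its rim faces the locking bar, then push the bar's upright tab until the bar is fully home in the slot, and move clear. Only push: the disc must not be lifted off its spindle, nothing is picked up, and the vials, glassware and other loose things around stay where they are.

Things in the scene. Friction and masses are not known exactly. Their poses are not given: they have to be found in the camera images.
- changer: sample changer: white deck fixed to the table, 270 (x) by 190 (y) by 30 mm high. Origin at the centre of its underside; x is the way the bar is pushed. The disc's vertical axis is at x = 55 mm, y = 0. Two guide blocks, tops 46 mm above the table, flank the bar from x = -67 to -32 mm
- disc: grey turntable disc, diameter 140 mm, 0.35 kg, loose on its spindle (1.5 mm play); turns either way, about 2 N at the post, stays as left. Origin on its axis at deck height, z up; plate 4 to 16 mm above (top 46 mm over the table). Long slot along -x: 18 mm wide, 34 mm deep from the rim. Decoy notch along +x: 8 mm deep only. Hub cap: diameter 32, 12 mm above the plate. Locked: yaw as the changer's
- slot (a point): middle of the long slot's open mouth, on the disc's rim circle (70 mm from the axis)
- post (a point): top centre of the disc's finger post: an upright steel pin of 14 mm diameter, 50 mm from the disc's axis along the disc's +y, rising 30 mm above the plate (its top is 76 mm above the table)
- gate (a point): fixed point on the changer where the bar's line crosses the disc's rim circle: x = -15 mm, y = 0 in the changer's frame. The slot is in line when slot is here
- bar (a joint): travel of the steel locking bar in m: 0 drawn back, 0.040 fully home; stays as left, resists with about 2.5 N. 13 mm wide, round nose, slides along the changer's +x at the disc's height. At 0 the nose is 12 mm short of the rim, at 0.040 28 mm inside it. The nose draws a slot a few mm out of line into line; the rim stops the bar at 0.012, the decoy notch at 0.020
- tab (a point): on the rear face (away from the disc, facing the changer's -x) of the bar's upright steel tab, mid-width, 60 mm above the table: push here. The tab is 36 mm wide, 8 mm thick, from 33 to 73 mm above the table. The point moves with the bar: 100 mm from the gate when drawn back, 60 mm when home
- vial_a: capped glass vial, 22 mm wide and 42 mm tall, standing loose on the deck's far left corner; origin at the centre of its underside
- vial_b: the same vial on the deck's far right corner
- beaker: glass beaker, 68 mm wide, 90 mm tall, loose on the table left of the changer; origin at the centre of its underside
- flask: conical glass flask, 72 mm wide, 100 mm tall, loose on the table right of the changer; origin at the centre of its underside
- jar: white jar with a lid, 64 mm wide, 85 mm tall, loose on the table; origin at the centre of its underside
- dish: small white dish, 80 mm wide, 22 mm tall, loose on the table; origin at the centre of its underside
- spatula: metal spatula 160 mm long, lying loose on the table

How it is judged:
By the outcome, as a careful person would: the job done as asked, in the order asked, and still so for the second after the job is handed in, with the robot touching nothing.
It also fails if it takes over 56 s, if anything falls off the work surface, if the arm or the gripper's body presses on something with over 40 N, if the wrist force passes 120 N, or if a joint passes its speed limit or range.

ROBOT

A 7-joint arm with a two-finger parallel gripper is mounted at the origin on the work surface. World frame = base frame: x ahead of the robot, y to its left, z up, the work surface at z = 0. Lengths are in m, angles in degrees, forces in N, time in s.
With the tool pointing down it reaches from about 0.4 to 0.85 m from the base axis. Payload 4.5 kg.
Tool frame: the origin (TCP) lies at the very end of the fingers, on their centre line; the grasp point (between the pads) lies env.tcp_to_grasp behind it (env.tcp_to_grasp is the distance from the TCP to the grasp point, in m); z points along the fingers, y is the direction in which the jaws open and shut (so a half turn about z gives the same grasp; the last joint's range is limited). The gripper opens to 88 mm and grips with 3 to 60 N. Pads are 18 mm wide; open, the fingers measure 123 mm over their backs; the gripper's body (75 mm by 187 mm) begins 45 mm behind the grasp point.
Start: joints at [66.738, 39.483, -11.15, 89.685, 9.013, 51.709, -12.324], TCP at [0.266, -0.566, 0.203] pointing down, gripper open.
Joint ranges: [-172.22, 172.22], [-26.19, 119.32], [-84.43, 86.54], [7.71, 146.69], [-57.33, 237.33], [2.42, 119.75], [-152.13, 152.13]. Speed limits (degrees/s): [147.25, 147.25, 180, 180, 180, 180, 180].

INTERFACE

Orientations are given as a 3x3 rotation matrix whose columns are the frame's x, y, z axes.
In Python, from workcell import env, camera, camera_params gives the robot as it stands.
- The arm moves only by the tool carry_out, never from a script. Its argument "increments" is a list of rows, each a list of 2 entries, a list of its own where there are three numbers: the shift along the tool's x, y, z in m, then the turn about the tool's z in rad. In form: [[[tx, ty, tz], spin], ...]. A call has 1 to 12 rows; each row shifts and turns the commanded pose from where the row before left it, along the tool's axes as they then stand; what a row does not reach is not made up. A row lasts 1/8 s, in which the tool goes at most 62.5 mm and 10.7 degrees, less where a joint would pass 70% of its speed; a pose out of reach is approached as far as the arm can. A call with a gripper value outside its range is refused whole. "fingers" is the closure, from 0 (fully open) to 1 (shut), set as the call begins (left out, the last holds). The fingers move at their own pace and stop on an object; "force" is the grip in N (left out, the last holds). Time passes only in rows, so rows that do not move let the fingers close. It gives the time, the measured TCP pose, the force and the opening at its end, in the units of the state.
- env.get_obs(): the state, without advancing time (a new reading comes with each control period).
- camera(name): name is "side" or "top"; returns (picture, depth): 420x560x3 uint8, red, green, blue; 420x560 float32, m along the optical axis (not along the pixel's ray), 0 where there is no reading.
- camera_params(name): a dict with "K" (3x3 intrinsics, pixels), "extrinsics" (4x4, takes a point from camera to world coordinates). Camera axes: x right, y down, z forward; pixel columns grow to the right and rows downward; lengths in m; the calibration is good to about 2 mm. A picture is of the moment at which its call begins. camera_params takes no time and is no camera call.
- env.sign_off(): hands the job in, once; it reports no verdict.
The state is a dict: "time": time; "qpos": joint angles; "joint_velocities": joint speeds; "joint_torque": joint torques, N m; "position": TCP position; "ee_rot": TCP orientation; "ft_force": force on the tool from outside, world axes, zero at the start; "moment": the same for the moment, N m; "grip_width": opening from 0.0 (shut) to 1.0 (fully open).
Only numpy, scipy, OpenCV 4.12 (cv2) and the standard library are available. Lean on these libraries where they do the work, as an engineer would, in place of code of your own. Each camera call takes 0.05 s, during which the arm holds its last target.

## Working session

There is one attempt and no reset: what is moved stays moved. The work goes in short steps, Python scripts to look and compute and a tool call to move; the robot and the scene stay as the last step left them, time stands still between calls to the robot, and variables do not carry over. Pictures are saved under pics/ and viewed, and the job is handed in when it is done.

Besides the shell and the picture viewer there is one more tool, called after "Emit:" by a JSON object that holds its "method" and its "body", one argument or row to a line. carry_out: Moves the arm, as the interface text tells. Its arguments: {"type":"object","properties":{"increments":{"type":"array","items":{"type":"array"}},"fingers":{"type":"number"},"force":{"type":"number"}},"required":["increments"]}

```bash
mkdir -p pics; ls; python3 - <<'E'
from workcell import env,camera,camera_params
import cv2,numpy as np
for n in("top","side"):
    p,d=camera(n); cv2.imwrite(f"pics/{n}0.png",p[:,:,::-1]); np.save(f"pics/{n}0.npy",d)
    c=camera_params(n); print(n,np.round(c["K"],1).tolist(),np.round(c["extrinsics"],3).tolist())
o=env.get_obs(); print(o["time"],o["position"],np.round(o["ee_rot"],3),o["grip_width"],o["ft_force"],env.tcp_to_grasp)
E
```

```text
pics
top [[539.0, 0.0, 287.4], [0.0, 539.0, 205.9], [0.0, 0.0, 1.0]] [[-0.024, -0.981, 0.192, 0.332], [-1.0, 0.022, -0.014, 0.012], [0.01, -0.193, -0.981, 1.316], [0.0, 0.0, 0.0, 1.0]]
side [[451.6, 0.0, 271.2], [0.0, 451.6, 212.1], [0.0, 0.0, 1.0]] [[-0.996, -0.038, 0.08, 0.477], [-0.088, 0.58, -0.81, 0.945], [-0.016, -0.814, -0.581, 0.756], [0.0, 0.0, 0.0, 1.0]]
0.1 [ 0.265789   -0.56495962  0.20188345] [[ 0.905  0.426 -0.001]
 [ 0.426 -0.905  0.001]
 [-0.    -0.002 -1.   ]] 1.0005460815269138 [-0.1554589  -0.14371481  0.40260917] 0.0187
```

View pics/top0.png

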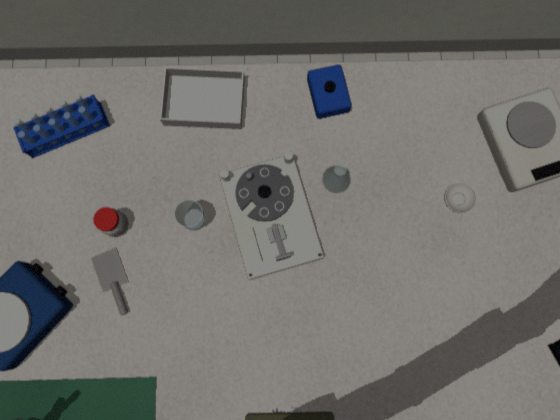

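View pics/side0.png

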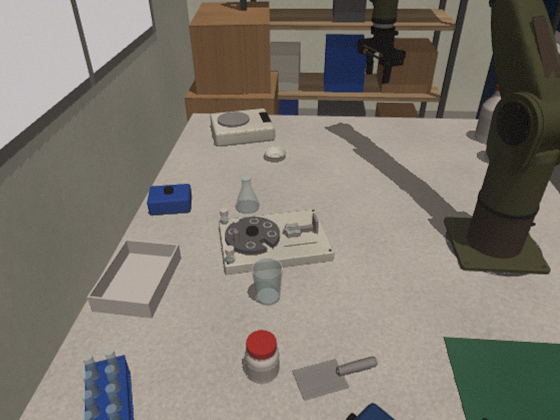

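```bash
python3 - <<'E'
import cv2
a=cv2.imread("pics/top0.png")[140:290,200:350]; cv2.imwrite("pics/top0z.png",cv2.resize(a,(600,600),interpolation=cv2.INTER_CUBIC))
a=cv2.imread("pics/side0.png")[195:285,205:345]; cv2.imwrite("pics/side0z.png",cv2.resize(a,(800,514),interpolation=cv2.INTER_CUBIC))
E
```

```text
(no output)
```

View pics/top0z.png

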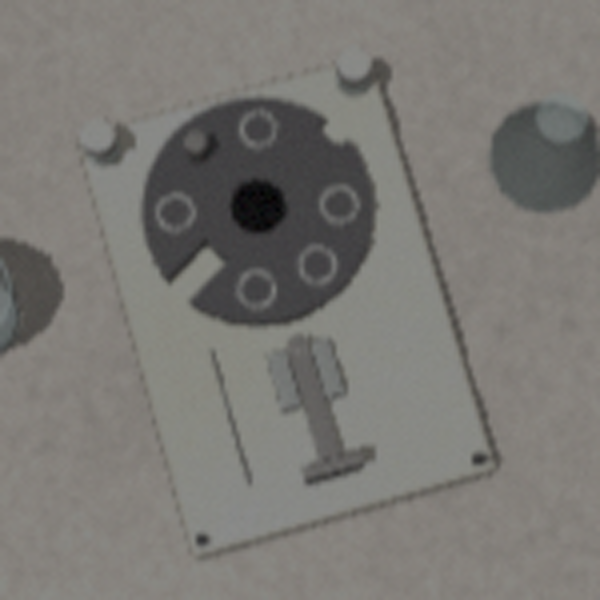

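View pics/side0z.png

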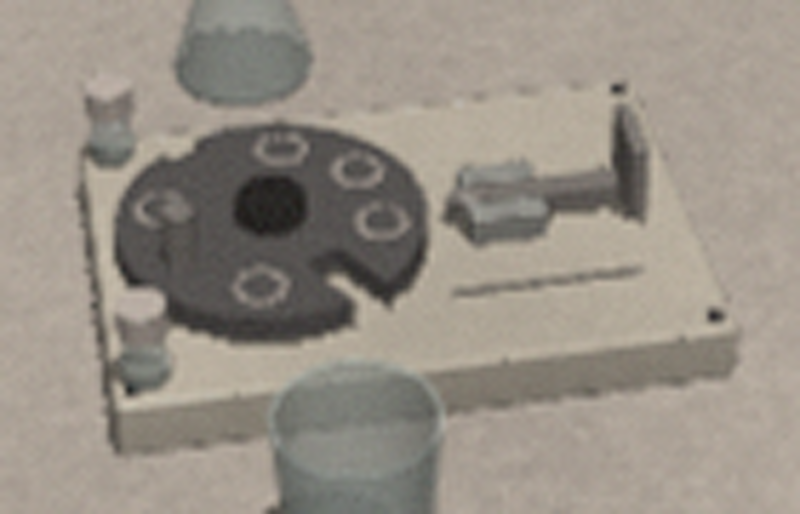

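```bash
cat > h.py <<'E'
import numpy as np,cv2
from workcell import env,camera,camera_params
def ray(n,uv,z):
    c=camera_params(n);K=np.array(c["K"]);T=np.array(c["extrinsics"])
    uv=np.atleast_2d(np.array(uv,float)); d=np.c_[uv,np.ones(len(uv))]@np.linalg.inv(K).T@T[:3,:3].T
    o=T[:3,3]; return (o+d*((z-o[2])/d[:,2])[:,None])[:,:2]
def proj(n,P):
    c=camera_params(n);K=np.array(c["K"]);T=np.linalg.inv(np.array(c["extrinsics"]))
    q=(np.atleast_2d(P)@T[:3,:3].T+T[:3,3])@K.T; return q[:,:2]/q[:,2:]
E
python3 - <<'E'
from h import *
p=cv2.imread("pics/top0.png"); d=np.load("pics/top0.npy")
c=camera_params("top");K=np.array(c["K"]);T=np.array(c["extrinsics"])
v,u=np.mgrid[0:420,0:560]
X=np.stack([(u-K[0,2])/K[0,0]*d,(v-K[1,2])/K[1,1]*d,d],-1)@T[:3,:3].T+T[:3,3]
def reg(m):
    r=np.zeros_like(m);r[140:290,212:328]=m[140:290,212:328];return r
z=X[...,2]
print("table z",np.median(z[300:340,330:380]))
m=reg((z>.02)&(z<.2)).astype(np.uint8)
n,l,s,_=cv2.connectedComponentsWithStats(m);k=1+np.argmax(s[1:,4]);m=l==k
hi=reg(z>.02)
P=X[m&(z>.022)&(z<.037)]
print("deck z",np.median(P[:,2]))
r=cv2.minAreaRect(ray("top",np.argwhere(m)[:,::-1],.03).astype(np.float32)*1000);print(r)
print(cv2.boxPoints(r))
g=p.max(2)
# disc: brightness
dm=reg((g<105)).astype(np.uint8); dm[235:]=0
n,l,s,_=cv2.connectedComponentsWithStats(dm);k=1+np.argmax(s[1:,4]);dm=l==k;print(s[k])
cs,_=cv2.findContours(dm.astype(np.uint8),0,2);C=max(cs,key=cv2.contourArea)[:,0]
print("disc encl",cv2.minEnclosingCircle((ray("top",C,.046)*1000).astype(np.float32)))
f=lambda a:(np.array(a)/4+[200,140]-.375)
for nm,q,zz in[("hub",(258,206),.058),("slot",(180,287),.046),("decoy",(340,130),.046),("post",(204,141),.076),("tabtop",(339,459),.073),("corners0",(197,555),.03),("c1",(497,465),.03),("c2",(80,155),.03),("vialA",(98,137),.072),("vialB",(355,66),.072)]:
    print(nm,np.round(ray("top",f(q),zz)*1000,1))
# post / tab from depth
for lo,hi,nm in[(.066,.085,"hi")]:
    a=reg((z>lo)&(z<hi)).astype(np.uint8);n,l,s,ce=cv2.connectedComponentsWithStats(a)
    for i in range(1,n):
        if s[i,4]>4: print(s[i],ce[i],np.round(X[l==i].mean(0)*1000,1),cv2.minAreaRect((X[l==i][:,:2]*1000).astype(np.float32)))
E
```

```text
table z -0.001208205483500091
deck z 0.02881708843084141
((567.5270385742188, 36.46125030517578), (277.3717346191406, 189.22608947753906), 14.947005271911621)
[[409.1305    92.102425]
 [457.93677  -90.72117 ]
 [725.9236   -19.179924]
 [677.1173   163.64368 ]]
[ 235  164   60   58 2484]
disc encl ((616.0668334960938, 48.45210266113281), 71.32178497314453)
hub [[615.7  49.1]]
slot [[569.7  96.9]]
decoy [[664.6  -1.1]]
post [[651.7  79.9]]
tabtop [[461.6   4.3]]
corners0 [[411.1  89.3]]
c1 [[460.3 -90.3]]
c2 [[656.4 158.5]]
vialA [[656.6 143. ]]
vialB [[697.1 -10.7]]
[284 151   9   9  65] [288. 155.] [700.4  -9.9  70.5] ((700.9323120117188, -9.972408294677734), (19.254714965820312, 20.810657501220703), 88.59994506835938)
[220 169   9   9  65] [224.         172.89230769] [659.4 143.5  70.6] ((658.8065795898438, 143.4362030029297), (22.321815490722656, 19.362873077392578), 2.3366312980651855)
[246 172   6   7  31] [248.5483871  175.09677419] [651.9  85.   73.6] ((651.8582763671875, 84.79426574707031), (12.6593017578125, 12.006889343261719), 41.661293029785156)
[276 252  15   8  55] [283.23636364 255.4       ] [459.4   6.9  71.7] ((459.6553039550781, 7.1531476974487305), (8.100078582763672, 35.00459671020508), 15.078309059143066)
```

Emit:
{"method": "carry_out", "body": {
  "increments": [
    [[0,0,0],0.14],
    [[0,0,0],0.14],
    [[0,0,0],0.14],
    [[0,0,0],0.14],
    [[0,0,0],0.14]
  ],
  "fingers": 1,
  "force": 20
}}

```text
time: 0.72
position: [0.266, -0.5651, 0.2022]
ee_rot: [[0.965, -0.262, -0.0], [-0.262, -0.965, 0.001], [-0.001, -0.001, -1.0]]
ft_force: [-0.4, -0.4, -0.1]
grip_width: 0.458
```

Emit:
{"method": "carry_out", "body": {
  "increments": [
    [[0.0116,-0.0365,0],0],
    [[0.0116,-0.0365,0],0],
    [[0.0116,-0.0365,0],0],
    [[0.0116,-0.0365,0],0],
    [[0.0116,-0.0365,0],0],
    [[0.0116,-0.0365,0],0],
    [[0.0116,-0.0365,0],0],
    [[0.0116,-0.0365,0],0],
    [[0.0116,-0.0365,0],0],
    [[0.0116,-0.0365,0],0]
  ]
}}

```text
time: 1.98
position: [0.4725, -0.2414, 0.2024]
ee_rot: [[0.966, -0.257, -0.001], [-0.257, -0.966, 0.0], [-0.001, -0.0, -1.0]]
ft_force: [0.2, -0.0, 0.0]
grip_width: 0.006
```

Emit:
{"method": "carry_out", "body": {
  "increments": [
    [[0.013,-0.0404,0],0],
    [[0.013,-0.0404,0],0],
    [[0.013,-0.0404,0],0],
    [[0.013,-0.0404,0],0],
    [[0.013,-0.0404,0],0],
    [[0.013,-0.0404,0],0],
    [[0.013,-0.0404,0],0],
    [[0.013,-0.0404,0],0],
    [[0.013,-0.0404,0],0],
    [[0,0,0.04],0],
    [[0,0,0.03],0],
    [[0,0,0],0]
  ]
}}

```text
time: 3.48
position: [0.6761, 0.0785, 0.1297]
ee_rot: [[0.966, -0.257, -0.007], [-0.257, -0.966, -0.001], [-0.006, 0.003, -1.0]]
ft_force: [-0.7, 1.3, 0.8]
grip_width: 0.005
```

```bash
python3 - <<'E'
from h import *
p,d=camera("side"); cv2.imwrite("pics/side1.png",cv2.resize(p[150:290,180:350,::-1],(728,600),interpolation=cv2.INTER_CUBIC))
print(env.get_obs()["position"])
E
```

```text
[0.67791604 0.07849629 0.13179595]
```

View pics/side1.png

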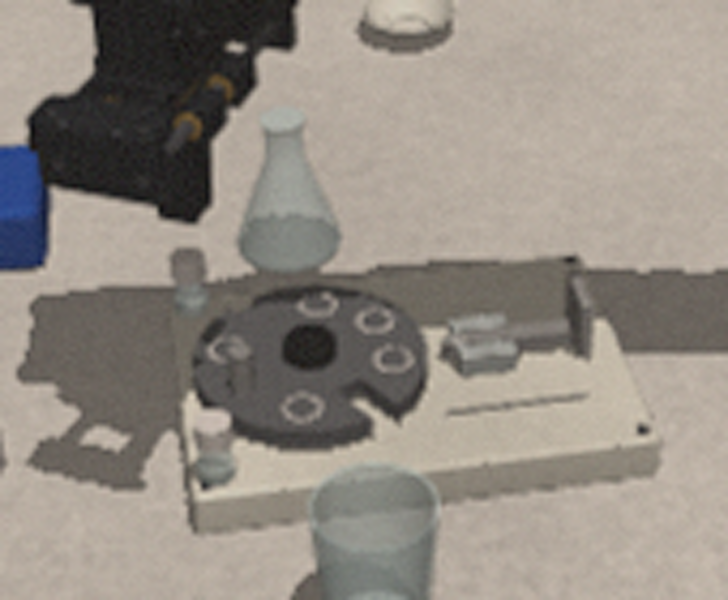

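```bash
python3 - <<'E'
from h import *
q=proj("side",[[.678,.0785,.132],[.652,.085,.076],[.678,.0785,.03]]);print(q,(q-[180,150])*4.285)
for n in("side","top"):
    p,d=camera(n); cv2.imwrite(f"pics/{n}2.png",p[:,:,::-1])
print(env.get_obs()["position"],env.get_obs()["time"])
E
```

```text
[[223.34174541 211.11014888]
 [235.13447241 231.69938304]
 [226.45621328 244.06082654]] [[185.71937907 261.85698794]
 [236.25121426 350.08185633]
 [199.06487389 403.05064172]]
[0.67972221 0.07853323 0.13399969] 3.625
```

View pics/side2.png

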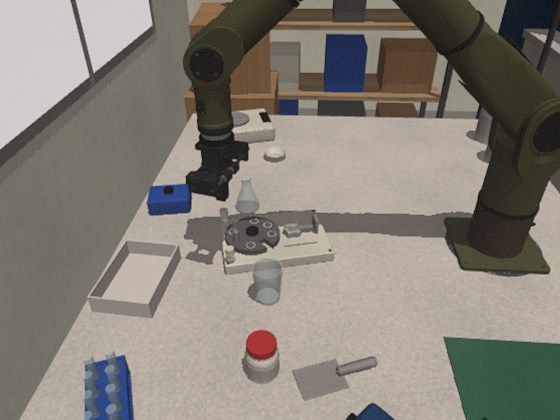

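View pics/top2.png

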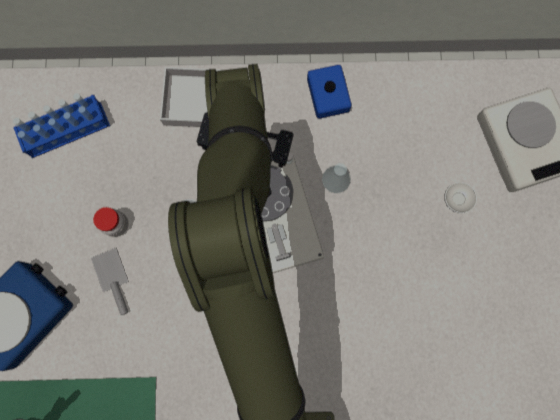

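Emit:
{"method": "carry_out", "body": {
  "increments": [
    [[0,0,0.024],0],
    [[0,0,0.024],0],
    [[0,0,0.022],0],
    [[0,0,0],0],
    [[0,0,0],0]
  ]
}}

```text
time: 4.25
position: [0.6802, 0.0786, 0.0645]
ee_rot: [[0.966, -0.257, 0.003], [-0.257, -0.966, 0.0], [0.003, -0.001, -1.0]]
ft_force: [-0.1, -0.3, 1.1]
grip_width: 0.005
```

```bash
python3 - <<'E'
from h import *
p,d=camera("side"); cv2.imwrite("pics/side3.png",cv2.resize(p[170:290,190:345,::-1],(775,600),interpolation=cv2.INTER_CUBIC))
o=env.get_obs();print(o["position"],o["ft_force"])
E
```

```text
[0.68021428 0.07867786 0.06457194] [-0.00704575 -0.67420603  0.19939207]
```

View pics/side3.png

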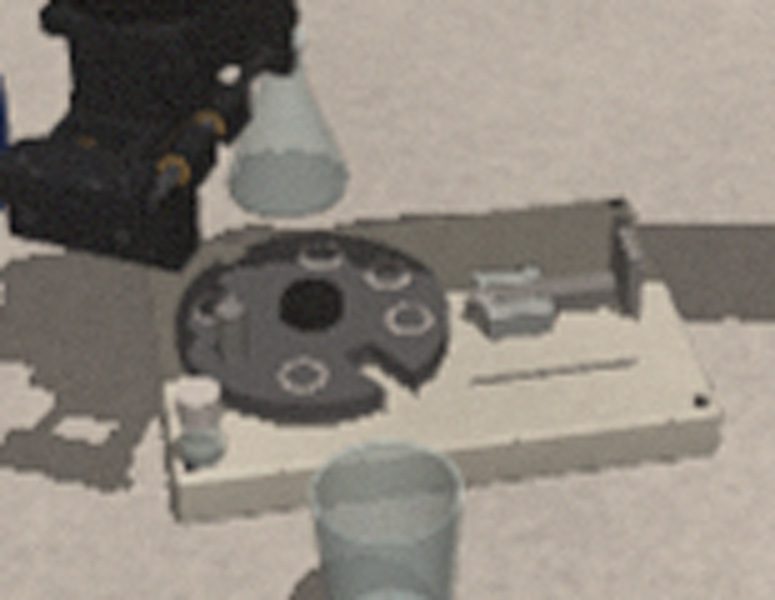

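Emit:
{"method": "carry_out", "body": {
  "increments": [
    [[-0.005,0,0.002],0],
    [[-0.005,0,0],0],
    [[-0.005,0,0],0],
    [[-0.005,0,0],0],
    [[-0.005,0,0],0],
    [[-0.005,0,0],0],
    [[-0.005,0,0],0],
    [[-0.005,0,0],0],
    [[0,0,0],0]
  ]
}}

```text
time: 5.42
position: [0.6396, 0.0891, 0.0606]
ee_rot: [[0.966, -0.257, -0.0], [-0.257, -0.966, 0.0], [-0.0, 0.0, -1.0]]
ft_force: [0.1, 0.6, -0.3]
grip_width: -0.0
```

```bash
python3 - <<'E'
from h import *
p,d=camera("side"); cv2.imwrite("pics/side4.png",cv2.resize(p[170:290,190:345,::-1],(775,600),interpolation=cv2.INTER_CUBIC))
o=env.get_obs();print(o["position"],o["ft_force"])
E
```

```text
[0.64002597 0.08896044 0.06066426] [-0.32926709 -0.03411192 -0.17531051]
```

View pics/side4.png

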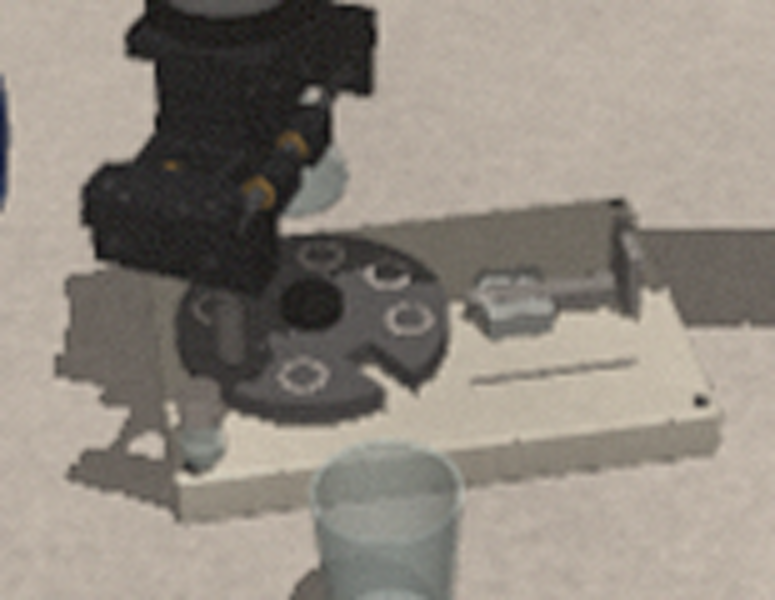

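```bash
python3 - <<'E'
from h import *
f=lambda q:(q-[190,170])*5
for P in ([.640,.089,.0607],[.640,.089,.11],[.6515,.0845,.076],[.6515,.0845,.046],[.616,.049,.058]): print(P,f(proj("side",P)))
p,d=camera("side"); cv2.imwrite("pics/side5.png",cv2.resize(p[200:260,215:295,::-1],(800,600),interpolation=cv2.INTER_CUBIC))
p,d=camera("top"); cv2.imwrite("pics/top5.png",cv2.resize(p[140:290,200:350,::-1],(600,600),interpolation=cv2.INTER_CUBIC))
E
```

```text
[0.64, 0.089, 0.0607] [[250.51712851 339.06599363]]
[0.64, 0.089, 0.11] [[244.80651821 258.6979204 ]]
[0.6515, 0.0845, 0.076] [[226.83833594 307.91154839]]
[0.6515, 0.0845, 0.046] [[230.55165089 355.48242867]]
[0.616, 0.049, 0.058] [[309.15117244 295.75645957]]
```

View pics/side5.png

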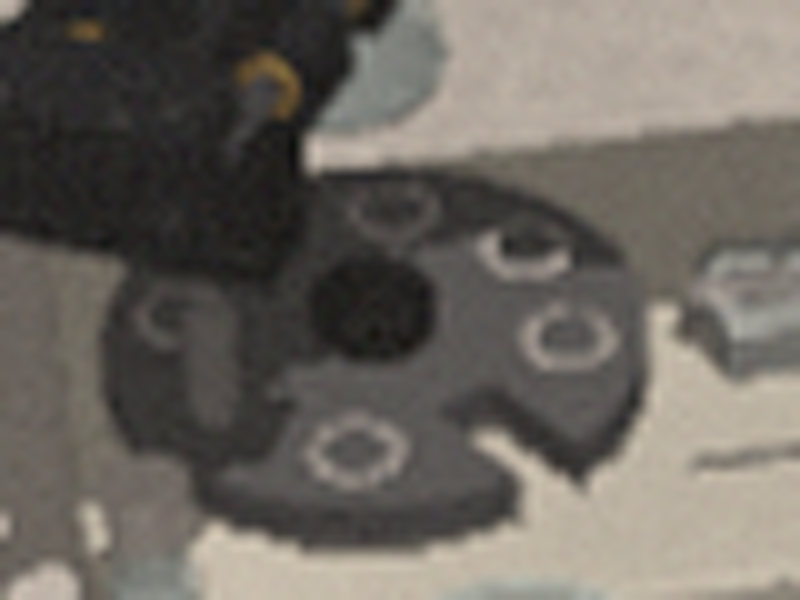

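View pics/top5.png

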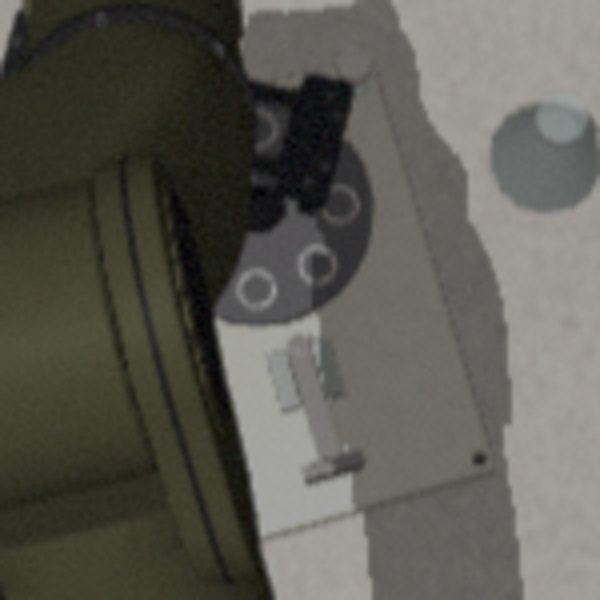

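```bash
python3 - <<'E'
from h import *
p,d=camera("side");c=camera_params("side");K=np.array(c["K"]);T=np.array(c["extrinsics"])
v,u=np.mgrid[0:420,0:560]
X=np.stack([(u-K[0,2])/K[0,0]*d,(v-K[1,2])/K[1,1]*d,d],-1)@T[:3,:3].T+T[:3,3]
for r in range(204,250,3):
    print(r,[tuple(int(round(t*1000)) for t in X[r,cx]) for cx in range(222,256,4)])
np.save("pics/side5.npy",d)
pd,dd=camera("top");c=camera_params("top");K=np.array(c["K"]);T=np.array(c["extrinsics"])
X=np.stack([(u-K[0,2])/K[0,0]*dd,(v-K[1,2])/K[1,1]*dd,dd],-1)@T[:3,:3].T+T[:3,3]
print("top")
for r in range(158,198,4):
    print(r,[tuple(int(round(t*1000)) for t in X[r,cx]) for cx in range(260,292,4)])
o=env.get_obs();print(o["position"],o["qpos"])
E
```

```text
204 [(663, 150, 203), (653, 153, 205), (652, 116, 180), (636, 150, 204), (630, 140, 197), (624, 120, 184), (615, 120, 184), (609, 104, 173), (631, -110, 25)]
207 [(660, 167, 206), (652, 161, 203), (643, 162, 204), (635, 159, 202), (633, 124, 178), (623, 127, 181), (614, 127, 181), (609, 104, 165), (631, -111, 14)]
210 [(658, 176, 205), (650, 174, 204), (641, 174, 204), (633, 172, 204), (625, 169, 201), (623, 135, 177), (615, 127, 172), (642, -103, 9), (631, -105, 8)]
213 [(657, 183, 202), (648, 184, 203), (640, 184, 204), (632, 182, 203), (626, 169, 194), (630, 94, 140), (653, -97, 2), (641, -94, 5), (631, -102, 0)]
216 [(659, 179, 192), (649, 182, 194), (639, 187, 198), (631, 188, 199), (629, 152, 174), (630, 96, 132), (652, -87, -1), (640, -83, 2), (629, -86, 0)]
219 [(662, 170, 176), (651, 178, 183), (641, 185, 188), (632, 183, 187), (638, 110, 134), (631, 94, 122), (639, -8, 47), (629, -10, 46), (618, -11, 46)]
222 [(662, 170, 169), (653, 172, 171), (643, 177, 174), (633, 182, 179), (639, 104, 121), (632, 95, 114), (637, 4, 46), (626, 6, 48), (616, 3, 47)]
225 [(662, 172, 162), (
[... 1994 characters left out ...]
, 203), (611, 11, 203), (610, 2, 204), (650, -9, 46)]
182 [(507, 39, 595), (609, 46, 177), (603, 36, 201), (603, 28, 202), (603, 19, 202), (601, 11, 205), (640, 1, 48), (640, -9, 44)]
186 [(500, 39, 600), (628, 49, 59), (600, 37, 175), (594, 28, 201), (594, 20, 200), (593, 11, 204), (631, 1, 43), (629, -8, 49)]
190 [(495, 39, 598), (618, 49, 62), (619, 40, 56), (622, 30, 42), (587, 20, 195), (586, 11, 197), (620, 1, 46), (620, -8, 44)]
194 [(489, 39, 600), (609, 50, 56), (607, 40, 65), (610, 31, 49), (611, 21, 44), (610, 11, 46), (611, 2, 44), (609, -8, 49)]
[0.64033018 0.08878292 0.06063126] [ -14.42229366   51.40699156    4.5723451    92.34888689   -5.99943773
   36.46389062 -111.65135465]
```

```bash
python3 - <<'E'
from h import *
c=camera_params("side");K=np.array(c["K"]);T=np.array(c["extrinsics"])
v,u=np.mgrid[0:420,0:560]
def cloud(d): return np.stack([(u-K[0,2])/K[0,0]*d,(v-K[1,2])/K[1,1]*d,d],-1)@T[:3,:3].T+T[:3,3]
d=np.load("pics/side5.npy");X=cloud(d)*1000
m=(X[...,0]>600)&(X[...,0]<680)&(X[...,1]>60)&(X[...,1]<125)&(X[...,2]>84)&(X[...,2]<150)
for r in range(210,234):
    cols=np.where(m[r])[0]
    if len(cols): print(r,[(int(q),*X[r,q].round().astype(int)) for q in cols])
d=np.load("pics/side0.npy");X=cloud(d)*1000
print(proj("side",[.2658,-.565,.2019]))
for r in range(30,90,4): print(r,[tuple(X[r,q].round().astype(int)) for q in range(360,405,6)])
E
```

```text
213 [(241, np.int64(631), np.int64(101), np.int64(145)), (242, np.int64(630), np.int64(94), np.int64(140)), (243, np.int64(629), np.int64(90), np.int64(137)), (244, np.int64(627), np.int64(86), np.int64(134)), (245, np.int64(626), np.int64(77), np.int64(128))]
214 [(240, np.int64(633), np.int64(106), np.int64(145)), (241, np.int64(631), np.int64(102), np.int64(143)), (242, np.int64(631), np.int64(94), np.int64(137)), (243, np.int64(629), np.int64(87), np.int64(132)), (244, np.int64(627), np.int64(85), np.int64(131)), (245, np.int64(626), np.int64(79), np.int64(126))]
215 [(239, np.int64(635), np.int64(109), np.int64(144)), (240, np.int64(633), np.int64(107), np.int64(143)), (241, np.int64(632), np.int64(100), np.int64(138)), (242, np.int64(631), np.int64(94), np.int64(134)), (243, np.int64(629), np.int64(89), np.int64(130)), (244, np.int64(627), np.int64(85), np.int64(128)), (245, np.int64(626), np.int64(79), np.int64(123))]
216 [(239, np.int64(636), np.int64(106), np.int64(139)), (240, np.int64(633), np.int64(108), np.int64(141)), (241, np.int64(631), np.int64(103), np.int64(138)), 
[... 10006 characters left out ...]
-206)), (np.int64(115), np.int64(-1806), np.int64(-210)), (np.int64(83), np.int64(-1780), np.int64(-201)), (np.int64(248), np.int64(-509), np.int64(246)), (np.int64(43), np.int64(-1598), np.int64(-136)), (np.int64(8), np.int64(-1608), np.int64(-139)), (np.int64(-24), np.int64(-1601), np.int64(-136))]
86 [(np.int64(206), np.int64(-1616), np.int64(-168)), (np.int64(159), np.int64(-1726), np.int64(-207)), (np.int64(126), np.int64(-1708), np.int64(-200)), (np.int64(88), np.int64(-1724), np.int64(-205)), (np.int64(73), np.int64(-1599), np.int64(-160)), (np.int64(38), np.int64(-1609), np.int64(-163)), (np.int64(4), np.int64(-1612), np.int64(-163)), (np.int64(-30), np.int64(-1615), np.int64(-164))]
```

The fingertips are visibly about 38 mm above the reported TCP, in both the start and present pictures. The finger passed over the post without touching it. I'll back off, go lower and check with the camera.

Emit:
{"method": "carry_out", "body": {
  "increments": [
    [[0.013,0,0],0],
    [[0.013,0,0],0],
    [[0.014,0,0],0],
    [[0,0,0.01],0],
    [[0,0,0.01],0],
    [[0,0,0.008],0],
    [[0,0,0],0],
    [[0,0,0],0]
  ]
}}

```text
time: 6.68
position: [0.6788, 0.0787, 0.0327]
ee_rot: [[0.966, -0.257, 0.0], [-0.257, -0.966, -0.0], [0.0, -0.0, -1.0]]
ft_force: [0.2, -0.4, -0.8]
grip_width: 0.003
```

```bash
cat >> h.py <<'E'
def cloud(n):
    p,d=camera(n);c=camera_params(n);K=np.array(c["K"]);T=np.array(c["extrinsics"])
    v,u=np.mgrid[0:420,0:560]
    return p,(np.stack([(u-K[0,2])/K[0,0]*d,(v-K[1,2])/K[1,1]*d,d],-1)@T[:3,:3].T+T[:3,3])*1000
E
python3 - <<'E'
from h import *
p,X=cloud("side"); cv2.imwrite("pics/side6.png",cv2.resize(p[190:260,210:300,::-1],(770,600),interpolation=cv2.INTER_CUBIC))
o=env.get_obs();print(o["position"],o["ft_force"])
for r in range(224,250):
    print(r,[tuple(int(t) for t in X[r,q].round()) for q in range(218,242,3)])
E
```

```text
[0.67897665 0.07868398 0.03293537] [-0.0205779  -0.17459193  0.13522356]
224 [(670, 175, 166), (665, 168, 161), (675, 98, 108), (670, 87, 100), (666, 71, 89), (670, 15, 46), (663, 14, 45), (654, 16, 47)]
225 [(670, 178, 166), (666, 167, 158), (675, 99, 106), (670, 86, 97), (665, 76, 89), (670, 20, 46), (662, 19, 46), (654, 20, 47)]
226 [(671, 175, 161), (666, 166, 154), (676, 96, 100), (671, 87, 94), (666, 72, 83), (669, 21, 44), (661, 24, 46), (653, 22, 45)]
227 [(671, 176, 159), (666, 168, 153), (675, 98, 99), (670, 90, 93), (667, 71, 79), (668, 31, 49), (661, 26, 45), (652, 28, 47)]
228 [(672, 171, 153), (666, 169, 151), (676, 98, 96), (670, 92, 92), (666, 76, 80), (667, 33, 47), (659, 35, 49), (652, 31, 46)]
229 [(672, 171, 149), (666, 169, 149), (677, 95, 91), (669, 94, 91), (667, 74, 75), (667, 34, 45), (659, 38, 48), (651, 36, 47)]
230 [(673, 167, 144), (666, 169, 145), (677, 93, 86), (670, 93, 86), (667, 73, 71), (667, 38, 44), (651, 80, 77), (651, 38, 45)]
231 [(673, 171, 144), (667, 167, 142), (677, 94, 84), (671, 91, 82), (667, 74, 69), (666, 45, 46), (650, 83, 76), (650, 
[... 1574 characters left out ...]
65, 96, 45), (657, 98, 48), (650, 95, 45), (643, 95, 46)]
245 [(707, 50, 2), (700, 48, 0), (684, 83, 30), (676, 83, 31), (665, 97, 43), (656, 103, 48), (649, 100, 46), (642, 100, 47)]
246 [(706, 55, 2), (700, 50, -1), (683, 88, 31), (664, 136, 72), (657, 133, 70), (656, 104, 46), (649, 103, 46), (641, 105, 48)]
247 [(706, 56, 0), (699, 54, -2), (682, 92, 31), (663, 141, 73), (656, 141, 74), (649, 139, 73), (649, 105, 44), (641, 106, 45)]
248 [(705, 62, 2), (698, 58, -1), (681, 95, 31), (663, 143, 72), (656, 141, 70), (649, 142, 72), (648, 109, 44), (641, 110, 46)]
249 [(705, 63, -1), (697, 64, 1), (680, 100, 32), (662, 146, 72), (654, 150, 75), (648, 144, 71), (648, 112, 43), (640, 112, 44)]
```

View pics/side6.png

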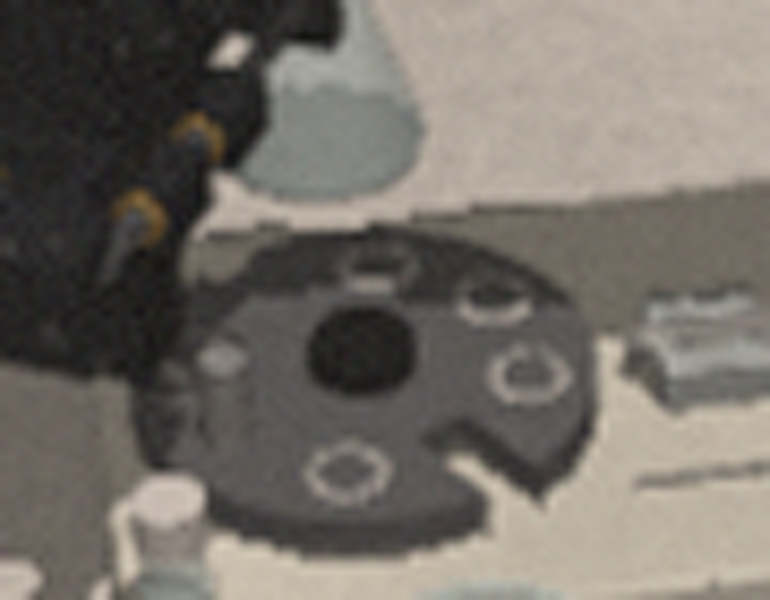

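Emit:
{"method": "carry_out", "body": {
  "increments": [
    [[0,0,0.006],0],
    [[0,0,0.006],0],
    [[-0.005,0,0],0],
    [[-0.005,0,0],0],
    [[-0.005,0,0],0],
    [[-0.005,0,0],0],
    [[0,0,0],0]
  ]
}}

```text
time: 7.6
position: [0.6606, 0.0849, 0.0214]
ee_rot: [[0.967, -0.257, 0.003], [-0.257, -0.967, 0.001], [0.003, -0.002, -1.0]]
ft_force: [2.7, 1.9, 0.3]
grip_width: 0.008
```

```bash
python3 - <<'E'
from h import *
p,X=cloud("side"); cv2.imwrite("pics/side7.png",cv2.resize(p[190:260,210:300,::-1],(770,600),interpolation=cv2.INTER_CUBIC))
o=env.get_obs();print(o["position"],o["ft_force"])
E
```

```text
[0.66022639 0.08446155 0.02120446] [ 2.24546091  1.24817347 -0.29104567]
```

View pics/side7.png

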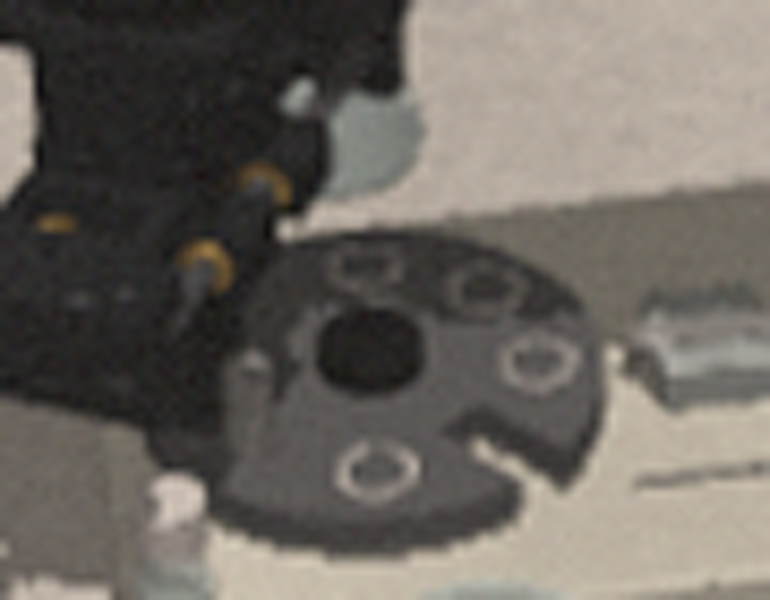

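Emit:
{"method": "carry_out", "body": {
  "increments": [
    [[-0.005,0,0],0],
    [[-0.005,0,0],0],
    [[-0.005,0,0],0],
    [[-0.005,0,0],0],
    [[-0.005,0,0],0],
    [[-0.005,0,0],0],
    [[-0.005,0,0],0],
    [[0,0,0],0]
  ]
}}

```text
time: 8.65
position: [0.624, 0.0923, 0.0203]
ee_rot: [[0.966, -0.257, -0.003], [-0.257, -0.966, -0.001], [-0.002, 0.001, -1.0]]
ft_force: [0.4, -0.8, 0.2]
grip_width: 0.007
```

```bash
python3 - <<'E'
from h import *
p,X=cloud("side"); cv2.imwrite("pics/side8.png",cv2.resize(p[190:260,210:300,::-1],(770,600),interpolation=cv2.INTER_CUBIC))
p,X=cloud("top"); cv2.imwrite("pics/top8.png",cv2.resize(p[140:290,200:350,::-1],(600,600),interpolation=cv2.INTER_CUBIC))
o=env.get_obs();print(o["position"],o["ft_force"])
E
```

```text
[0.62433185 0.09278906 0.02026191] [-0.0183963  -0.20834651  0.55953412]
```

View pics/side8.png

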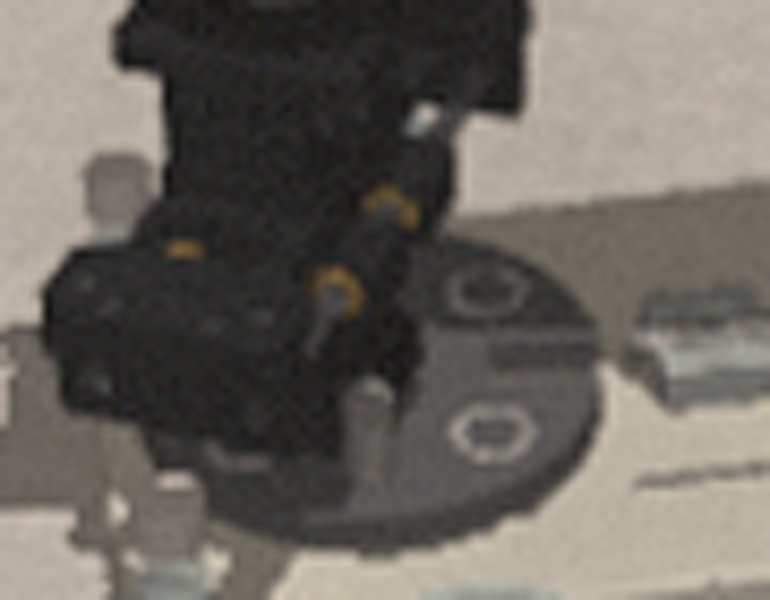

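View pics/top8.png

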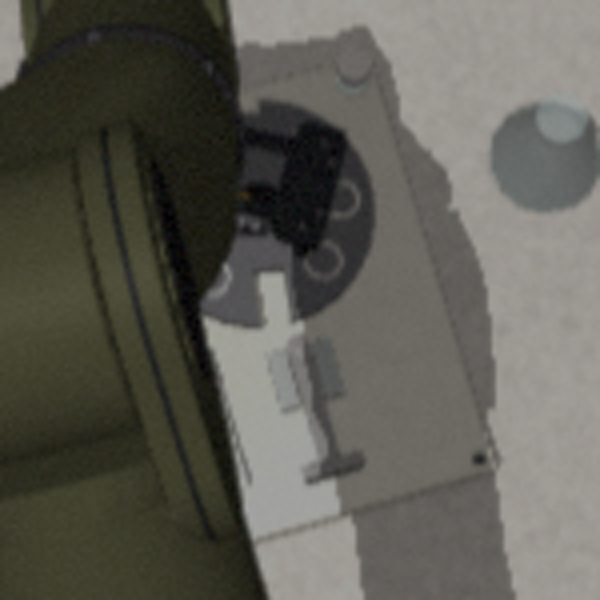

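```bash
python3 - <<'E'
from h import *
C=np.array([616,49.])
f=lambda a:(np.array(a)/4+[200,140]-.375)
for q in[(271,273),(275,300),(278,324)]:
    w=ray("top",f(q),.046)[0]*1000-C; print(w,np.hypot(*w),np.degrees(np.arctan2(w[1],w[0]))%360)
w=ray("side",[375/8.556+210-.4,388/8.571+190-.4],.076)[0]*1000-C;print("post",w,np.hypot(*w),np.degrees(np.arctan2(w[1],w[0])))
E
```

```text
[-38.97173769  -6.71073772] 39.54529478049208 189.77023162804852
[-55.47164886  -8.82481791] 56.16921967385597 189.03926406592285
[-70.06353276 -10.36393064] 70.82591108762236 188.41428374146864
post [-10.22020851  45.34027162] 46.477875296210584 102.70281046236299
```

Emit:
{"method": "carry_out", "body": {
  "increments": [
    [[-0.0025,0,0],0],
    [[-0.0025,0,0],0],
    [[0,0,0],0],
    [[0,0,0],0]
  ]
}}

```text
time: 9.25
position: [0.6204, 0.0942, 0.0206]
ee_rot: [[0.966, -0.257, -0.001], [-0.257, -0.966, 0.0], [-0.001, 0.0, -1.0]]
ft_force: [-0.4, -0.3, -0.2]
grip_width: 0.005
```

```bash
python3 - <<'E'
from h import *
p,X=cloud("side"); cv2.imwrite("pics/side9.png",cv2.resize(p[190:260,210:300,::-1],(770,600),interpolation=cv2.INTER_CUBIC))
p,X=cloud("top"); cv2.imwrite("pics/top9.png",cv2.resize(p[180:270,230:320,::-1],(600,600),interpolation=cv2.INTER_CUBIC))
o=env.get_obs();print(o["position"],o["ft_force"])
E
```

```text
[0.62039071 0.09432749 0.02057727] [0.02329175 0.21096689 0.03552703]
```

View pics/side9.png

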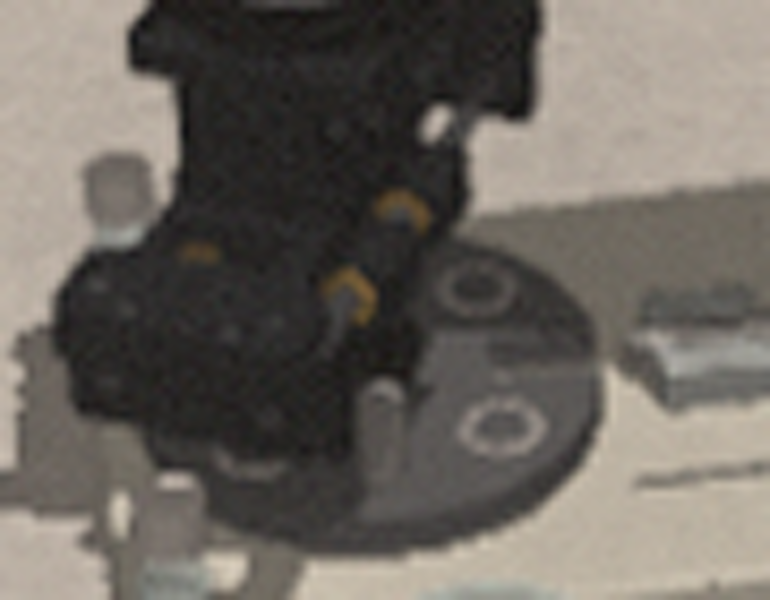

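View pics/top9.png

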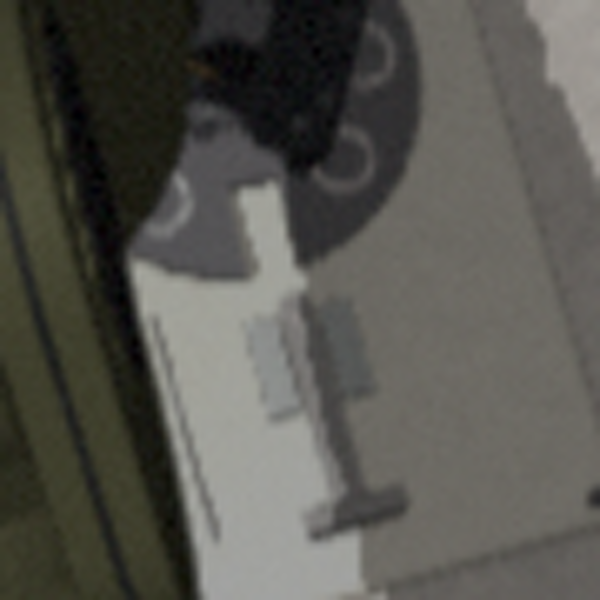

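Emit:
{"method": "carry_out", "body": {
  "increments": [
    [[0.008,0,0],0],
    [[0.007,0,0],0],
    [[0,0,-0.05],0],
    [[0,0,-0.05],0],
    [[0,0,-0.05],0],
    [[0,0,0],-0.131],
    [[0,0,0],-0.131],
    [[0,0,0],-0.131],
    [[0,0,0],-0.131],
    [[0,0,0],0]
  ]
}}

```text
time: 10.6
position: [0.6356, 0.0898, 0.1707]
ee_rot: [[0.966, 0.259, 0.0], [0.259, -0.966, 0.0], [0.0, -0.0, -1.0]]
ft_force: [0.1, 0.4, -0.3]
grip_width: 0.007
```

Emit:
{"method": "carry_out", "body": {
  "increments": [
    [[-0.0365,0.0058,0],0],
    [[-0.0365,0.0058,0],0],
    [[-0.0365,0.0058,0],0],
    [[-0.0365,0.0058,0],0],
    [[-0.0365,0.0058,0],0],
    [[-0.0365,0.0058,0],0],
    [[0,0,0],0],
    [[0,0,0],0]
  ]
}}

```text
time: 11.6
position: [0.4345, -0.0002, 0.1709]
ee_rot: [[0.966, 0.259, 0.002], [0.259, -0.966, 0.0], [0.002, 0.0, -1.0]]
ft_force: [0.4, -0.2, 0.5]
grip_width: 0.007
```

```bash
python3 - <<'E'
from h import *
p,X=cloud("side"); cv2.imwrite("pics/side10.png",cv2.resize(p[195:285,205:345,::-1],(800,514),interpolation=cv2.INTER_CUBIC))
p,X=cloud("top"); cv2.imwrite("pics/top10.png",cv2.resize(p[140:290,200:350,::-1],(600,600),interpolation=cv2.INTER_CUBIC))
o=env.get_obs();print(o["position"],o["ft_force"],np.round(o["ee_rot"],3))
E
```

```text
[4.34570535e-01 4.48383634e-05 1.70734019e-01] [ 0.60391284 -0.26118966  0.05668935] [[ 0.965  0.26   0.002]
 [ 0.26  -0.965  0.   ]
 [ 0.002  0.    -1.   ]]
```

View pics/side10.png

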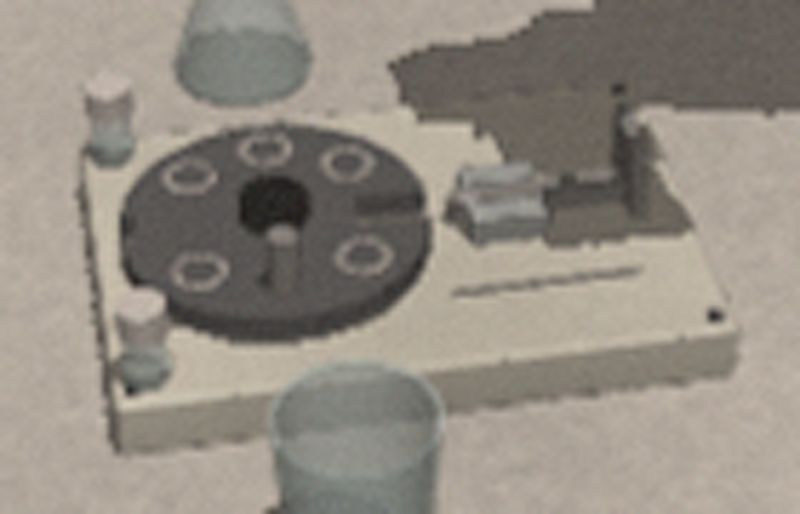

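View pics/top10.png

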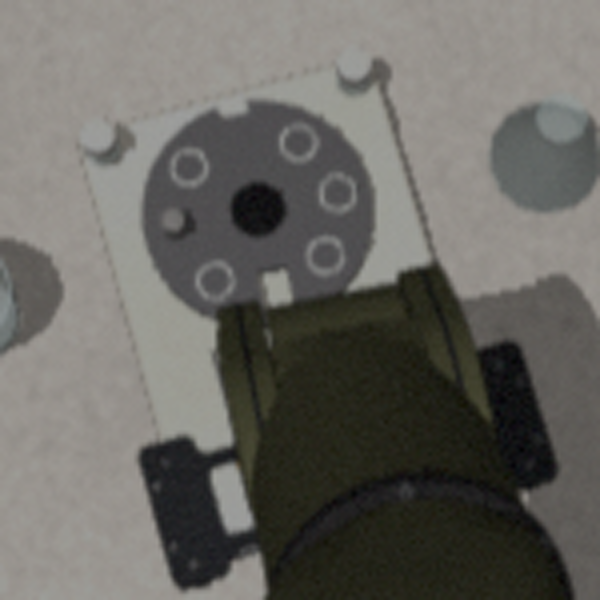

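```bash
python3 - <<'E'
from h import *
f=lambda a:(np.array(a)/4+[200,140]-.375)
C=np.array([616,49.])
p,X=cloud("top")
z=X[...,2];m=np.zeros(z.shape,np.uint8);m[185:202,236:250]=((z>64)&(z<86))[185:202,236:250]
w=X[m>0].mean(0)[:2]-C;print("post depth",m.sum(),w,np.hypot(*w),np.degrees(np.arctan2(w[1],w[0])))
g=p.max(2).astype(int)
for nm,q,zz,off in[("post",(172,216),.076,90),("slot",(277,287),.046,180),("decoy",(233,107),.046,0)]:
    w=ray("top",f(q),zz)[0]*1000-C;print(nm,w,np.hypot(*w),np.degrees(np.arctan2(w[1],w[0]))%360-off)
# slot/decoy by brightness on ring radii
t=np.radians(np.arange(-10,40,1))
for R in(45,50,66):
  for off in ((180,) if R<60 else (0,)):
    a=t+np.radians(off);P=np.c_[C[0]+R*np.cos(a),C[1]+R*np.sin(a),np.full(len(a),46)]/1000
    q=proj("top",P).astype(np.float32);s=cv2.remap(p.max(2),q[None,:,0],q[None,:,1],cv2.INTER_LINEAR)[0]
    b=s>(int(s.min())+int(s.max()))/2;dg=np.degrees(t)[b];print(R,off,s.tolist(),dg.min(),dg.max(),dg.mean())
E
```

```text
post depth 32 [-11.25733186  49.84824235] 51.10356921189761 102.72575240475543
post [-9.33017303 50.21001183] 51.069535115220816 10.526803189024605
slot [-47.58963626 -10.15828508] 48.6617327632446 12.049287741551922
decoy [64.4427164 14.6737057] 66.09221842197002 12.827626267705874
45 180 [80, 79, 79, 80, 81, 81, 83, 85, 88, 94, 101, 108, 119, 130, 142, 147, 151, 154, 155, 155, 156, 156, 156, 156, 156, 156, 156, 155, 152, 149, 144, 129, 111, 95, 88, 85, 81, 79, 80, 80, 81, 81, 80, 80, 79, 80, 82, 84, 88, 97] 2.0 21.0 11.5
50 180 [82, 81, 81, 81, 81, 80, 81, 82, 83, 86, 91, 95, 102, 108, 116, 131, 146, 153, 154, 156, 156, 155, 155, 155, 156, 156, 154, 153, 149, 139, 128, 117, 103, 90, 82, 81, 80, 79, 79, 80, 80, 80, 81, 81, 82, 82, 82, 84, 91, 99] 5.0 20.0 12.5
66 0 [88, 88, 89, 92, 91, 90, 90, 90, 90, 90, 90, 89, 89, 92, 94, 115, 136, 145, 152, 155, 155, 155, 155, 155, 155, 155, 155, 155, 152, 146, 132, 115, 101, 91, 85, 84, 82, 83, 83, 83, 82, 81, 81, 82, 83, 83, 80, 82, 82, 81] 6.000000000000001 20.0 13.0
```

Emit:
{"method": "carry_out", "body": {
  "increments": [
    [[0,0,0.03],0],
    [[0,0,0.03],0],
    [[0,0,0.03],0],
    [[0,0,0.03],0],
    [[0,0,0.02],0],
    [[0,0,0.015],0],
    [[0,0,0],0],
    [[0,0,0],0]
  ]
}}

```text
time: 12.75
position: [0.4349, -0.0003, 0.0171]
ee_rot: [[0.965, 0.261, -0.001], [0.261, -0.965, 0.0], [-0.001, -0.0, -1.0]]
ft_force: [-0.6, -0.4, 0.1]
grip_width: 0.007
```

```bash
python3 - <<'E'
from h import *
p,X=cloud("side"); cv2.imwrite("pics/side11.png",cv2.resize(p[170:275,220:360,::-1],(800,600),interpolation=cv2.INTER_CUBIC))
o=env.get_obs();print(o["position"],o["ft_force"])
E
```

```text
[ 4.34847482e-01 -3.69735626e-04  1.72943749e-02] [-0.12209829  0.39282229 -0.08886474]
```

View pics/side11.png

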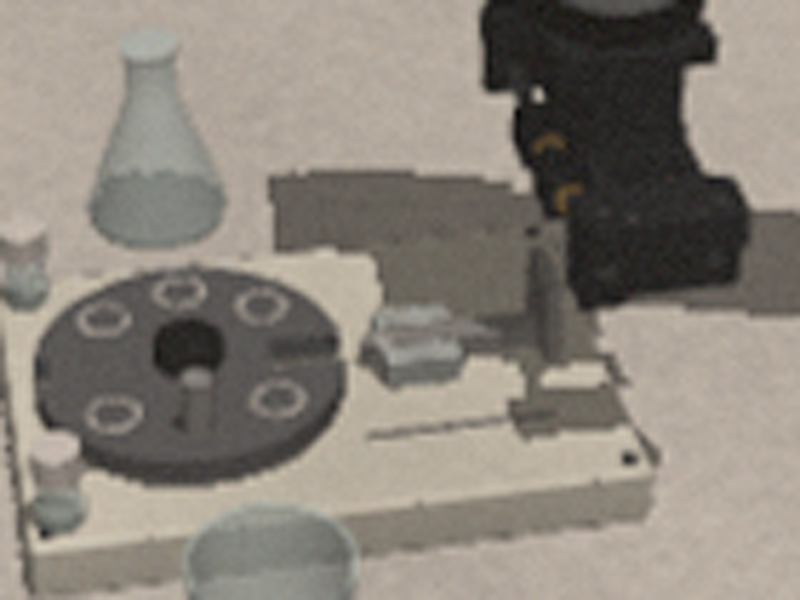

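Emit:
{"method": "carry_out", "body": {
  "increments": [
    [[0.004,0,0],0],
    [[0.004,0,0],0],
    [[0.004,0,0],0],
    [[0.004,0,0],0],
    [[0.004,0,0],0],
    [[0.004,0,0],0],
    [[0.004,0,0],0]
  ]
}}

```text
time: 13.68
position: [0.4609, 0.0066, 0.0168]
ee_rot: [[0.965, 0.261, -0.003], [0.261, -0.965, -0.0], [-0.003, -0.001, -1.0]]
ft_force: [-2.6, -1.1, 2.0]
grip_width: 0.005
```

Emit:
{"method": "carry_out", "body": {
  "increments": [
    [[0.003,0,0],0],
    [[0.003,0,0],0]
  ]
}}

```text
time: 13.92
position: [0.4673, 0.0083, 0.0168]
ee_rot: [[0.965, 0.261, -0.002], [0.261, -0.965, -0.0], [-0.002, -0.0, -1.0]]
ft_force: [-3.1, -2.2, 1.5]
grip_width: 0.004
```

Emit:
{"method": "carry_out", "body": {
  "increments": [
    [[0.003,0,0],0],
    [[0.003,0,0],0],
    [[0.003,0,0],0],
    [[0.003,0,0],0]
  ]
}}

```text
time: 14.42
position: [0.4788, 0.0114, 0.0168]
ee_rot: [[0.965, 0.261, -0.002], [0.261, -0.965, -0.0], [-0.002, -0.0, -1.0]]
ft_force: [-2.7, -1.9, 2.2]
grip_width: 0.005
```

```bash
python3 - <<'E'
from h import *
p,X=cloud("side"); cv2.imwrite("pics/side12.png",cv2.resize(p[170:275,220:360,::-1],(800,600),interpolation=cv2.INTER_CUBIC))
o=env.get_obs();print(o["position"],o["ft_force"])
E
```

```text
[0.47944679 0.01153088 0.01679062] [-2.01582525 -2.0906578   1.70852712]
```

View pics/side12.png

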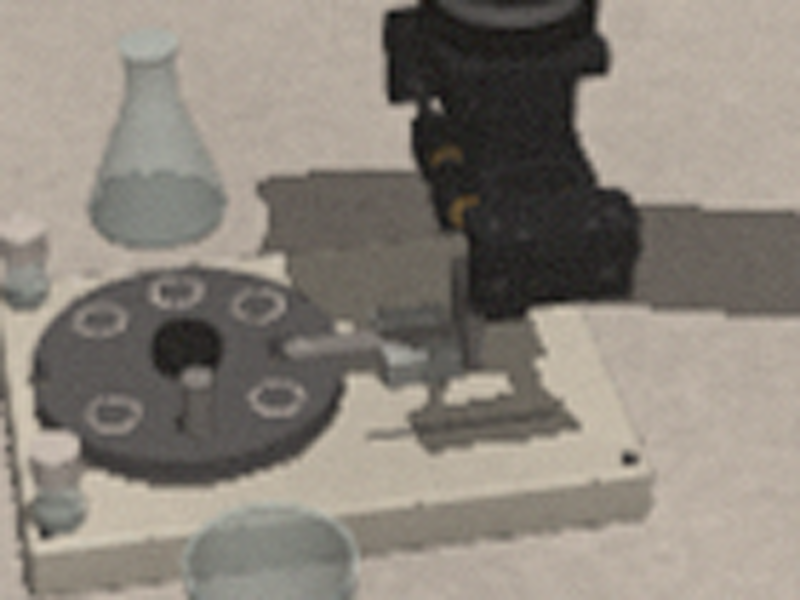

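Emit:
{"method": "carry_out", "body": {
  "increments": [
    [[0.002,0,0],0],
    [[0.002,0,0],0],
    [[0.002,0,0],0]
  ]
}}

```text
time: 14.85
position: [0.4803, 0.0119, 0.0166]
ee_rot: [[0.966, 0.26, -0.01], [0.26, -0.966, -0.002], [-0.01, -0.001, -1.0]]
ft_force: [-9.7, -3.6, 7.9]
grip_width: 0.008
```

Emit:
{"method": "carry_out", "body": {
  "increments": [
    [[0.0015,0,0],0],
    [[0,0,0],0]
  ]
}}

```text
time: 15.1
position: [0.4802, 0.0118, 0.0166]
ee_rot: [[0.965, 0.26, -0.013], [0.26, -0.966, -0.003], [-0.013, -0.001, -1.0]]
ft_force: [-10.0, -3.8, 8.6]
grip_width: 0.008
```

Emit:
{"method": "carry_out", "body": {
  "increments": [
    [[0.0015,0,0],0],
    [[0.0015,0,0],0],
    [[0,0,0],0],
    [[-0.01,0,0],0],
    [[-0.02,0,0],0],
    [[-0.02,0,0],0],
    [[0,0,-0.04],0],
    [[0,0,-0.05],0],
    [[0,0,-0.05],0],
    [[0,0,-0.05],0]
  ]
}}

```text
time: 16.35
position: [0.4429, 0.0021, 0.2091]
ee_rot: [[0.965, 0.262, 0.002], [0.262, -0.965, 0.001], [0.002, -0.001, -1.0]]
ft_force: [0.5, 0.2, -0.1]
grip_width: -0.0
```

Emit:
{"method": "carry_out", "body": {
  "increments": [
    [[0,0.04,0],0],
    [[0,0.04,0],0],
    [[0,0.04,0],0],
    [[0,0.04,0],0],
    [[0,0.04,0],0],
    [[0,0.04,0],0],
    [[0,0.04,0],0],
    [[0,0.04,0],0],
    [[0,0,0],0]
  ]
}}

```text
time: 17.48
position: [0.5258, -0.3119, 0.2067]
ee_rot: [[0.967, 0.256, 0.001], [0.256, -0.967, -0.003], [0.0, 0.003, -1.0]]
ft_force: [-0.1, -0.1, 0.3]
grip_width: 0.007
```

```bash
python3 - <<'E'
from h import *
p,X=cloud("side"); cv2.imwrite("pics/side13.png",cv2.resize(p[195:285,205:345,::-1],(800,514),interpolation=cv2.INTER_CUBIC))
p,X=cloud("top"); cv2.imwrite("pics/top13.png",cv2.resize(p[140:290,200:350,::-1],(600,600),interpolation=cv2.INTER_CUBIC))
cv2.imwrite("pics/top13f.png",p[:,:,::-1])
z=X[...,2];a=np.zeros(z.shape,np.uint8);a[140:290,212:328]=((z>64)&(z<86))[140:290,212:328]
n,l,s,ce=cv2.connectedComponentsWithStats(a)
for i in range(1,n):
    if s[i,4]>8: print(s[i],np.round(X[l==i].mean(0),1))
o=env.get_obs();print(o["time"],o["position"],o["ft_force"])
E
```

```text
[284 151   9  10  68] [699.8  -9.8  71. ]
[220 169   9   9  68] [659.1 143.6  71. ]
[241 192   6   7  32] [604.9  97.8  73.8]
[271 237  16   7  59] [495.6  17.5  71.2]
17.575 [ 0.52541174 -0.30711613  0.20664031] [0.18144419 0.783436   0.36683061]
```

View pics/side13.png

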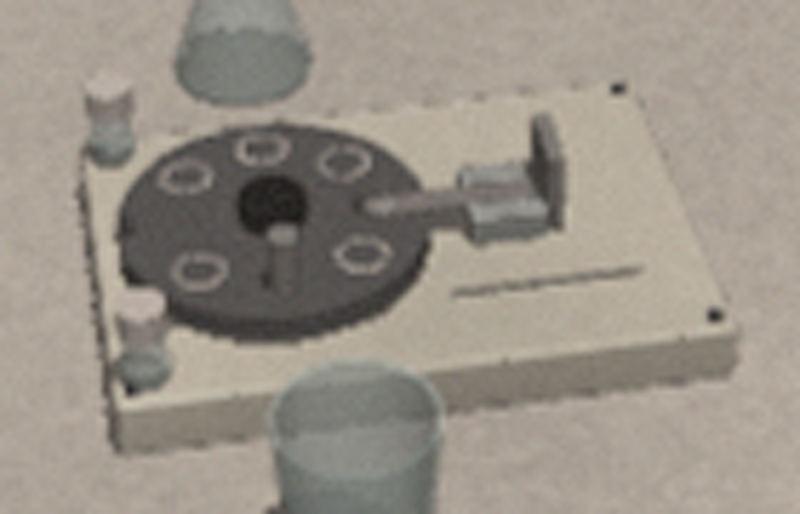

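View pics/top13.png

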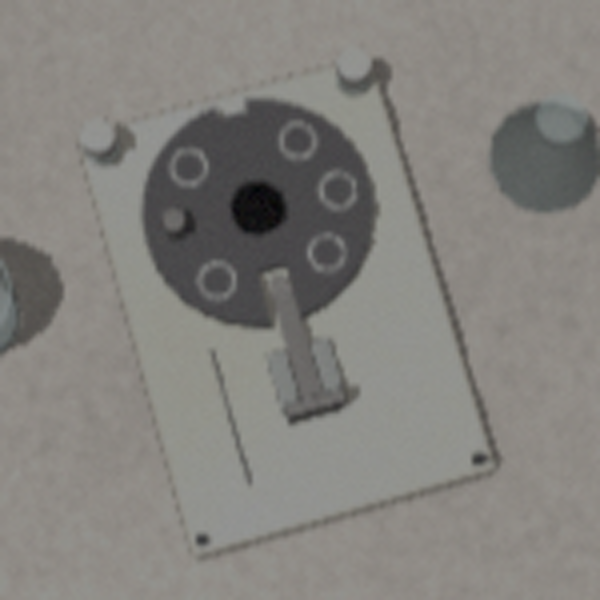

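```bash
python3 - <<'E'
from h import *
ex=np.array([.966,.259])
v,u=np.mgrid[0:420,0:560]
def X_(n,d):
    c=camera_params(n);K=np.array(c["K"]);T=np.array(c["extrinsics"])
    return (np.stack([(u-K[0,2])/K[0,0]*d,(v-K[1,2])/K[1,1]*d,d],-1)@T[:3,:3].T+T[:3,3])*1000
for n in("top","side"):
    _,d1=camera(n);res=[]
    for d in(np.load(f"pics/{n}0.npy"),d1):
        X=X_(n,d); m=(X[...,2]>52)&(X[...,2]<85)&(np.hypot(X[...,0]-478,X[...,1]-12)<48)
        uv=np.argwhere(m)[:,::-1]; e=X[m][:,:2]@ex; r=ray(n,uv,.0725)*1000@ex
        res.append((m.sum(),uv.mean(0),e.mean(),np.percentile(e,[5,50,95]),r.mean(),r.max(),r.min()))
    for q in res: print(n,q)
E
```

```text
top (np.int64(66), array([283.04545455, 255.36363636]), np.float64(446.03681662454613), array([441.88137911, 445.07404478, 449.43301053]), np.float64(445.7294156563522), np.float64(497.74370084340455), np.float64(440.1745908540681))
top (np.int64(68), array([278.44117647, 240.25      ]), np.float64(482.79784184149366), array([479.55551881, 482.47322144, 487.17150145]), np.float64(482.4497247814773), np.float64(487.5003560782919), np.float64(477.2218166754398))
side (np.int64(65), array([315.4       , 220.64615385]), np.float64(444.4932997382185), array([440.1898151 , 445.43577351, 447.67366023]), np.float64(446.7730537859259), np.float64(454.4197519715698), np.float64(439.65325282421026))
side (np.int64(64), array([300.59375, 221.8125 ]), np.float64(482.66469347260215), array([478.53036035, 483.09436855, 485.40573563]), np.float64(484.6035093384286), np.float64(491.52770634805825), np.float64(477.4410793130514))
```

View pics/top13f.png

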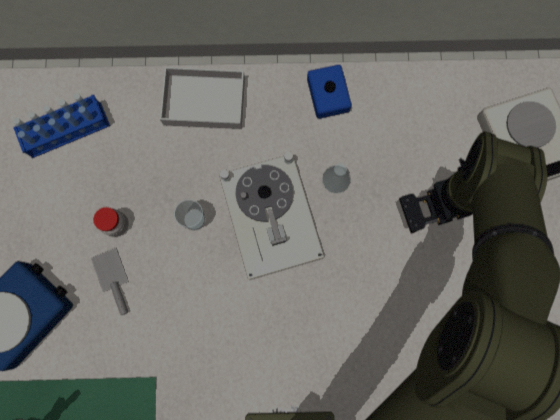

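The tab shift measures about 37.7 mm where a full stroke should be 40 mm. I'll push the tab again, harder, to see whether the stop is real.

Emit:
{"method": "carry_out", "body": {
  "increments": [
    [[0,-0.04,0],0],
    [[0,-0.04,0],0],
    [[0,-0.04,0],0],
    [[0,-0.04,0],0],
    [[0,-0.04,0],0],
    [[0,-0.04,0],0],
    [[0,-0.04,0],0],
    [[0,-0.04,0],0],
    [[0,0,0],0],
    [[0,0,0],0]
  ]
}}

```text
time: 18.92
position: [0.441, 0.0013, 0.2071]
ee_rot: [[0.965, 0.262, -0.002], [0.262, -0.965, -0.0], [-0.002, -0.0, -1.0]]
ft_force: [0.3, -0.4, -0.2]
grip_width: 0.005
```

Emit:
{"method": "carry_out", "body": {
  "increments": [
    [[0,0,0.04],0],
    [[0,0,0.04],0],
    [[0,0,0.04],0],
    [[0,0,0.04],0],
    [[0,0,0.03],0],
    [[0,0,0],0],
    [[0,0,0],0]
  ]
}}

```text
time: 19.8
position: [0.441, 0.0005, 0.0176]
ee_rot: [[0.966, 0.26, -0.001], [0.26, -0.966, -0.0], [-0.001, -0.0, -1.0]]
ft_force: [-0.1, 0.5, -0.7]
grip_width: 0.004
```

Contact is expected about 40 mm along.

Emit:
{"method": "carry_out", "body": {
  "increments": [
    [[0.008,0,0],0],
    [[0.008,0,0],0],
    [[0.008,0,0],0],
    [[0.008,0,0],0],
    [[0.003,0,0],0],
    [[0.003,0,0],0],
    [[0.003,0,0],0],
    [[0.003,0,0],0],
    [[0,0,0],0]
  ]
}}

```text
time: 20.92
position: [0.4804, 0.0119, 0.0166]
ee_rot: [[0.965, 0.26, -0.007], [0.26, -0.966, -0.001], [-0.007, -0.001, -1.0]]
ft_force: [-5.1, -0.4, 2.8]
grip_width: 0.007
```

Emit:
{"method": "carry_out", "body": {
  "increments": [
    [[0.003,0,0],0],
    [[0.003,0,0],0],
    [[0.003,0,0],0],
    [[0,0,0],0]
  ]
}}

```text
time: 21.42
position: [0.4798, 0.0117, 0.0164]
ee_rot: [[0.965, 0.259, -0.024], [0.259, -0.966, -0.006], [-0.024, -0.001, -1.0]]
ft_force: [-18.0, -3.2, 14.1]
grip_width: 0.006
```

Emit:
{"method": "carry_out", "body": {
  "increments": [
    [[-0.01,0,0],0],
    [[-0.02,0,0],0],
    [[-0.02,0,0],0],
    [[0,0,-0.04],0],
    [[0,0,-0.05],0],
    [[0,0,-0.05],0],
    [[0,0,-0.05],0]
  ]
}}

```text
time: 22.3
position: [0.4453, 0.0023, 0.209]
ee_rot: [[0.965, 0.261, 0.001], [0.261, -0.965, 0.001], [0.001, -0.0, -1.0]]
ft_force: [2.0, -0.7, 0.1]
grip_width: 0.007
```

Emit:
{"method": "carry_out", "body": {
  "increments": [
    [[0,0.04,0],0],
    [[0,0.04,0],0],
    [[0,0.04,0],0],
    [[0,0.04,0],0],
    [[0,0.04,0],0],
    [[0,0.04,0],0],
    [[0,0.04,0],0],
    [[0,0.04,0],0],
    [[0,0,0],0]
  ]
}}

```text
time: 23.42
position: [0.528, -0.3115, 0.2065]
ee_rot: [[0.967, 0.255, 0.0], [0.255, -0.967, -0.003], [-0.001, 0.003, -1.0]]
ft_force: [-0.1, 1.2, 0.3]
grip_width: 0.011
```

```bash
python3 - <<'E'
from h import *
p,X=cloud("side"); cv2.imwrite("pics/side14.png",cv2.resize(p[205:255,225:325,::-1],(800,400),interpolation=cv2.INTER_CUBIC))
p,X=cloud("top"); cv2.imwrite("pics/top14.png",cv2.resize(p[170:260,225:315,::-1],(600,600),interpolation=cv2.INTER_CUBIC))
z=X[...,2];a=np.zeros(z.shape,np.uint8);a[140:290,212:328]=((z>64)&(z<86))[140:290,212:328]
n,l,s,ce=cv2.connectedComponentsWithStats(a)
for i in range(1,n):
    if s[i,4]>8: print(s[i],np.round(X[l==i].mean(0),1))
# plate/slot depth and angle
C=np.array([616,49.]);t=np.radians(np.arange(-10,40,1))
a=t;R=66;P=np.c_[C[0]+R*np.cos(a),C[1]+R*np.sin(a),np.full(len(a),46)]/1000
q=proj("top",P).astype(np.float32);sv=cv2.remap(p.max(2),q[None,:,0],q[None,:,1],cv2.INTER_LINEAR)[0];b=sv>120;print("decoy yaw",np.degrees(t)[b].mean())
m=(np.hypot(X[...,0]-C[0],X[...,1]-C[1])<62)&(z>38)&(z<52);print("plate z",z[m].mean())
r=np.arange(30,75,1.);e=-np.array([np.cos(np.radians(13.5)),np.sin(np.radians(13.5))])
q=proj("top",np.c_[C+r[:,None]*e,np.full(len(r),46)]/1000).astype(np.float32);print(list(zip(r.astype(int).tolist(),cv2.remap(p.max(2),q[None,:,0],q[None,:,1],cv2.INTER_LINEAR)[0].tolist())))
E
```

```text
[284 151   9   9  65] [700.2  -9.9  70.7]
[220 169   9   9  69] [659.1 143.5  70.8]
[241 192   6   6  31] [605.2  97.9  73.8]
[271 237  16   7  59] [495.6  17.5  71.1]
decoy yaw 13.5
plate z 45.08091272378951
[(30, 74), (31, 73), (32, 72), (33, 71), (34, 69), (35, 67), (36, 75), (37, 89), (38, 103), (39, 113), (40, 121), (41, 123), (42, 119), (43, 115), (44, 112), (45, 110), (46, 110), (47, 112), (48, 115), (49, 116), (50, 116), (51, 115), (52, 113), (53, 112), (54, 111), (55, 111), (56, 110), (57, 108), (58, 106), (59, 106), (60, 106), (61, 106), (62, 105), (63, 105), (64, 106), (65, 107), (66, 107), (67, 106), (68, 105), (69, 105), (70, 105), (71, 106), (72, 106), (73, 106), (74, 106)]
```

View pics/side14.png

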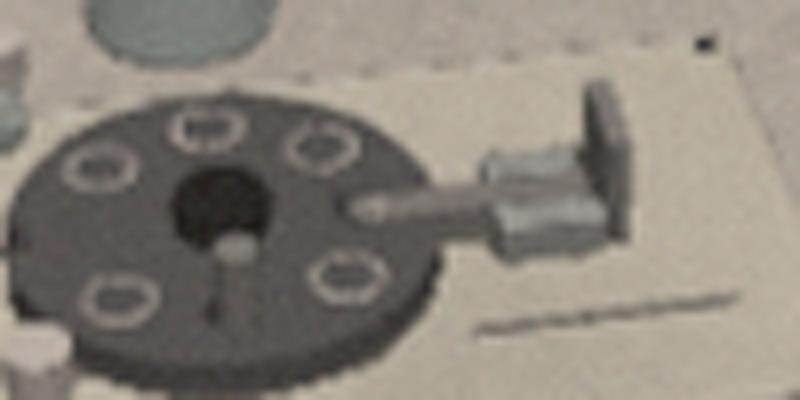

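View pics/top14.png

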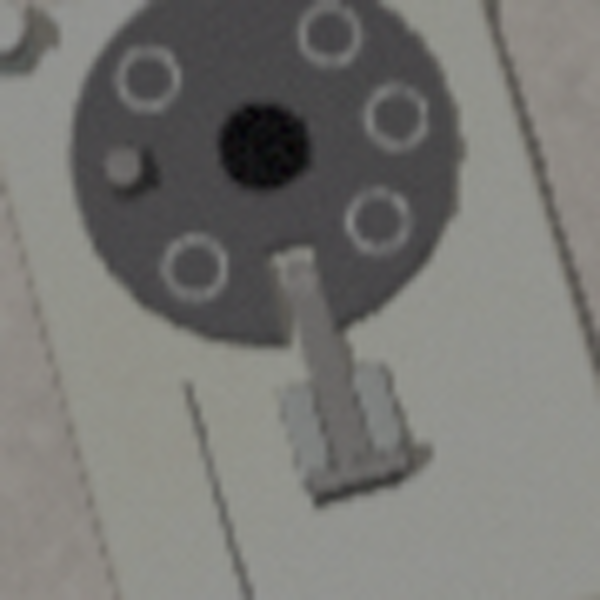

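```bash
python3 -c "
from workcell import env
env.sign_off()"
```

```text
the job is handed in; nothing more can be done
```

I turned the disc about 58° by its post, pushed the bar into the slot until it met a firm stop, moved the arm clear and handed the job in at about 23.5 s.

**Bar home:** On a second, harder push (about 18 N), the tab did not move. In the last pictures the tab is flush with the guide blocks, and the nose is about 42 mm from the disc's axis, which is where it should be when home.

**Surroundings:** The disc plate is still at its normal height. The two vials measured in their original places. The beaker and flask looked unmoved in the pictures; I did not measure the other loose things.

**What went wrong or disagreed:**
- **Fingertip height:** the real fingertips sat about 37 mm above the reported TCP. My first pass therefore went over the post without touching it, and I lowered the arm using the camera.
- **Bar travel:** from the pictures the tab moved about 38 mm, not 40. The firm stop and the nose position both point to fully home, so I put this down to measuring error or the bar not starting quite drawn back.
- **Disc angle:** the disc rests at about 13 to 13.5°, against about 15° for the changer. That is within the slot's clearance around the bar, so I left it.

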